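Clear the tube heater's lid and hold it half open

ROBOT

A 7-joint arm with a two-finger parallel gripper is mounted at the origin on the work surface. World frame = base frame: x ahead of the robot, y to its left, z up, the work surface at z = 0. Lengths are in m, angles in rad, forces in N, time in s.
With the tool pointing down it reaches from about 0.35 to 0.9 m from the base axis. Payload 8.1 kg.
Tool frame: the origin (TCP) lies at the very end of the fingers, on their centre line; the grasp point (between the pads) lies 19 mm behind it; z points along the fingers, y is the direction in which the jaws open and shut (so a half turn about z gives the same grasp; the last joint's range is limited). The gripper opens to 92 mm and grips with 3 to 60 N. Pads are 19 mm wide; open, the fingers measure 130 mm over their backs; the gripper's body (75 mm by 190 mm) begins 47 mm behind the grasp point.
Start: joints at [-1.306, 0.434, 0.025, 1.573, -0.012, 1.134, -0.075], TCP at [0.225, 0.583, 0.227] pointing down, gripper open.
Joint ranges: [-2.62, 2.62], [-0.44, 2.09], [-1.27, 1.32], [0.08, 2.57], [-1.32, 4.46], [0.12, 2], [-2.74, 2.74]. Speed limits (rad/s): [2.22, 2.22, 3.01, 3.01, 3.14, 3.14, 3.14].

INTERFACE

Orientations are given as a rotation vector (axis times angle).
In Python, from cell import observe, get_image, sign_off gives the robot as it stands.
- The arm moves only by the tool arm_command, never from a script. Its argument "deltas" is a list of rows, each an object with "xyz": the shift along the tool's x, y, z in cm, a list of three; "turn": the turn about the tool's z in degrees; "jaw": the closure in counts, from 0 (fully open) to 255 (shut). A call has 1 to 5 rows; each row is the pose to reach, as a shift and turn from the pose measured when the call began, along the tool's axes at that moment; what a row does not reach only later rows make up. A row lasts 1/12 s, in which the tool goes at most 41.7 mm and 7.16 degrees, less where a joint would pass 70% of its speed; a pose out of reach is approached as far as the arm can. A call with a gripper value outside its range is refused whole. The fingers move at their own pace and stop on an object; "force" is the grip in N (left out, the last holds). Time passes only in rows, so rows that repeat a pose let the fingers close. It gives the time, the measured TCP pose, the force and the opening at its end, in the units of the state.
- observe(): the state, without advancing time (a new reading comes with each control period).
- get_image(name): name is "scene" or "top" or "wrist"; returns a dict with "frame" (420x560x3 uint8, red, green, blue), "depth" (420x560 float32, m along the optical axis (not along the pixel's ray), 0 where there is no reading), "camera_matrix" (3x3 intrinsics, pixels), "distortion" ([k1, k2, p1, p2, k3] as OpenCV has them; the pictures are not rectified), "cam_to_world" (4x4, takes a point from camera to world coordinates). Camera axes: x right, y up, looking along -z (the intrinsics and any distortion apply to the point x, -y, -z); pixel columns grow to the right and rows downward; lengths in m; the calibration is good to about 2 mm. A picture is of the moment at which its call begins.
- sign_off(): hands the job in, once; it reports no verdict.
The state is a dict: "clock": time; "joints": joint angles; "dq": joint speeds; "joint_efforts": joint torques, N m; "position": TCP position; "ee_rot": TCP orientation; "force": force on the tool from outside, world axes, zero at the start; "ft_torque": the same for the moment, N m; "width": opening from 0.0 (shut) to 1.0 (fully open).
Only numpy, scipy, OpenCV 4.12 (cv2) and the standard library are available. Lean on these libraries where they do the work, as an engineer would, in place of code of your own. Each camera call takes 0.05 s, during which the arm holds its last target.

TASK

A thin glass jar has been left standing on the lid of the tube heater: take it off with a light grip (no more than 40 N), never tipping or knocking it, and set it down gently, standing upright in the empty shallow tray. Then raise the heater's lid, which has a grip on its front edge, and hold it open at 50 degrees so that a colleague can get at the tubes; the lid falls shut by itself, so finish while still holding it there. Leave everything else on the bench where it is.

Things in the scene. Friction and masses are not known exactly. Their poses are not given: they have to be found in the camera images.
- jar_mid (a point): Centre, half-way up, of the brown glass jar with a black screw cap: 44 mm diameter, 70 mm tall, about 0.1 kg, loose, standing upright on the heater's lid at the start. Thin glass: squeeze it with no more than 40 N of grip, and do not let it fall or knock against anything hard. z axis: up through the cap.
- tray_in (a point): Centre of the inner floor of the empty shallow square steel tray: 130 x 130 mm outside, 14 mm tall, walls 4 mm thick, floor 4 mm above the bench; fixed to the bench. x and y axes along its sides, z up. It stands to the left or to the right of the heater; the tube rack stands on the other side.
- heater: The tube heater, a white box fixed to the bench, 200 mm deep (its x), 220 mm wide (its y), 105 mm tall, with the lid on top (lid's upper face 119 mm above the bench). Origin at the centre of its underside, z up; its front, with display and buttons, faces its -x, roughly towards the robot.
- lid (a joint): Angle of the heater's lid in rad: 0 shut (level), growing as the front edge rises; 50 degrees is 0.873. It stops at 1.75. The lid is 200 x 220 x 12 mm, about 0.45 kg (it varies), hinged along the heater's back edge with almost no friction: it falls shut from any angle below about 1.5 rad unless held. Nothing loose may be on it when it is raised.
- lid_grip (a point): Centre of the lid's grip, a black round crossbar 18 mm in diameter and 36 mm long, parallel to the hinge (along its own y), on a 10 mm stem that holds it 35 mm in front of the lid's front edge, 113 mm above the bench when shut. It can be pinched across its two ends (36 mm) from above and turns easily between the fingers as the lid swings. It moves with the lid. x axis: from the grip towards the hinge, in the lid's plane; z: the lid's upward normal.
- lid_hinge (a point): Middle of the lid's hinge line, at the heater's back edge, 107 mm above the bench; y axis along the hinge. The grip's centre is 235 mm from it along the lid's -x and 6 mm along the lid's z.
- rack: Bystander: white tube rack, 110 x 110 mm, 88 mm tall with its capped tubes, fixed to the bench, on the side of the heater opposite to the tray. Origin: centre of its underside.
- bottle_a: Bystander: white bottle with a red cap, 72 mm diameter, 200 mm tall, loose. Origin: centre of its underside.
- bottle_b: Bystander: blue bottle with a white cap, 70 mm diameter, 210 mm tall, loose. Origin: centre of its underside.
- scanner: Bystander: white hand-held code scanner lying flat, 155 x 62 mm, 40 mm tall, loose. Origin under its middle.
- pot: Bystander: low pot, 60 mm diameter, 40 mm tall, loose, in front of the heater. Origin: centre of its underside.
- beaker: Bystander: open steel beaker, 70 mm diameter, 90 mm tall, loose. Origin: centre of its underside.
Things that resemble listed ones, but are neither listed nor needed, are in the scene too. What is shaped like the part that bears jar_mid but purple is not meant.

How it is judged:
On the way:
1. the jar stands upright in the tray, let go, the lid still shut (x of jar_mid in the frame of tray_in between -0.045 and 0.045 m and y of jar_mid in the frame of tray_in between -0.045 and 0.045 m and z of jar_mid in the frame of tray_in between 0.028 and 0.042 m and angle between jar_mid's own z axis and vertical below 0.15 rad and contact force between jar and the arm below 0.1 N and contact force between jar and the fingers below 0.1 N and linear speed of jar below 0.03 m/s and value of joint lid below 0.1 rad), for 0.2 s.
At the end, for the whole second after the job is handed in: The robot still holds the lid, steady, at 50 degrees give or take 5 (0.785 to 0.960 rad), touching it; the jar stands upright (within 0.15 rad) on the tray's floor inside its walls, let go (x of jar_mid in the frame of tray_in between -0.045 and 0.045 m and y of jar_mid in the frame of tray_in between -0.045 and 0.045 m and z of jar_mid in the frame of tray_in between 0.028 and 0.042 m and angle between jar_mid's own z axis and vertical below 0.15 rad and contact force between jar and the arm below 0.1 N and contact force between jar and the fingers below 0.1 N and value of joint lid between 0.785 and 0.96 rad and velocity of joint lid between -0.08 and 0.08 rad/s and (contact force between lid and the fingers above 0.3 N or contact force between lid and the arm above 0.3 N)); the arm keeps its last pose, push and grip.
It fails at once if the jar is squeezed harder than a light grip (40 N with a margin: both fingers together above 100 N) (contact force between jar and the fingers above 100 N).
It fails at once if the jar is tipped by more than 0.6 rad (angle between jar_mid's own z axis and vertical above 0.6 rad).
It fails at once if the jar lands hard or is knocked hard against the tray or the heater (above 50 N) (contact force between jar and tray above 50 N or contact force between jar and heater above 50 N).
It fails at once if the jar is dropped: it falls or flies free faster than 0.6 m/s (a fall of about 20 mm) (contact force between jar and the fingers below 0.02 N and contact force between jar and the arm below 0.02 N and linear speed of jar above 0.6 m/s).
It fails at once if a bystander is moved by more than 30 mm (distance of any of bottle_a, bottle_b, scanner, pot, beaker from where it was at the start of the episode above 0.03 m).
It also fails if it takes over 64 s, if anything falls off the work surface, if the arm or the gripper's body presses on something with over 40 N, if the wrist force passes 120 N, or if a joint passes its speed limit or range.

## Working session

There is one attempt and no reset: what is moved stays moved. The work goes in short steps, Python scripts to look and compute and a tool call to move; the robot and the scene stay as the last step left them, time stands still between calls to the robot, and variables do not carry over. Pictures are saved under pics/ and viewed, and the job is handed in when it is done.

Besides the shell and the picture viewer there is one more tool, called after "Request:" by a JSON object that holds its "op" and its "data". arm_command: Moves the arm, as the interface text tells. Its arguments: {"type":"object","properties":{"deltas":{"type":"array","items":{"type":"object","properties":{"xyz":{"type":"array","items":{"type":"number"}},"turn":{"type":"number"},"jaw":{"type":"number"}}}},"force":{"type":"number"}},"required":["deltas"]}

```bash
mkdir -p pics; cat > h.py <<'E'
import numpy as np, cv2, pickle
from cell import observe, get_image
def snap(n,tag):
    d=get_image(n); pickle.dump(d,open(f'pics/{tag}.pkl','wb')); cv2.imwrite(f'pics/{tag}.png',d['frame'][:,:,::-1]); return d
def load(tag): return pickle.load(open(f'pics/{tag}.pkl','rb'))
def ray(d,u,v):
    p=cv2.undistortPoints(np.array([[[u,v]]],float),np.array(d['camera_matrix'],float),np.array(d['distortion'],float))[0,0]
    return np.array([p[0],-p[1],-1.])
def px(d,u,v):
    z=d['depth'][int(round(v)),int(round(u))]; T=np.array(d['cam_to_world'])
    return T[:3,:3]@(ray(d,u,v)*z)+T[:3,3]
def atz(d,u,v,z):
    T=np.array(d['cam_to_world']); r=T[:3,:3]@ray(d,u,v); return T[:3,3]+r*(z-T[2,3])/r[2]
def cloud(d):
    h,w=d['depth'].shape; uu,vv=np.meshgrid(np.arange(w),np.arange(h))
    p=cv2.undistortPoints(np.stack([uu,vv],-1).reshape(-1,1,2).astype(float),np.array(d['camera_matrix'],float),np.array(d['distortion'],float))[:,0]
    z=d['depth'].reshape(-1,1); c=np.c_[p[:,0],-p[:,1],-np.ones(len(p))]*z; T=np.array(d['cam_to_world'])
    return (c@T[:3,:3].T+T[:3,3]).reshape(h,w,3)
E
python3 - <<'E'
from h import *
for n in ('scene','top'): 
    d=snap(n,n+'0'); print(n,np.round(d['cam_to_world'],3).tolist())
print(observe())
E
```

```text
scene [[0.673, -0.439, 0.596, 1.235], [0.74, 0.388, -0.55, -0.724], [0.01, 0.811, 0.586, 0.796], [0.0, 0.0, 0.0, 1.0]]
top [[0.026, 0.988, -0.155, 0.367], [-0.999, 0.029, 0.02, -0.076], [0.025, 0.155, 0.988, 1.15], [0.0, 0.0, 0.0, 1.0]]
{'clock': 0.1, 'joints': array([-1.30558926,  0.43516735,  0.02498308,  1.574018  , -0.01162   ,
        1.13399656, -0.0751148 ]), 'dq': array([-0.00024258, -0.0022023 , -0.00024271, -0.00214926,  0.00021706,
        0.00095925, -0.00015545]), 'joint_efforts': array([ 2.97269522e-03, -6.69135261e+01,  9.87953804e-01, -3.15149546e+01,
       -6.04758644e-02,  3.74281907e-02,  4.77173808e-05]), 'position': array([0.22461263, 0.58274466, 0.22601023]), 'ee_rot': array([-5.74628303e-01, -3.08844190e+00,  2.25622735e-03]), 'force': array([-0.51272772,  0.56999037, -0.95597091]), 'ft_torque': array([ 0.0177982 ,  0.02473959, -0.00232428]), 'width': 1.003221380348172}
```

View pics/scene0.png

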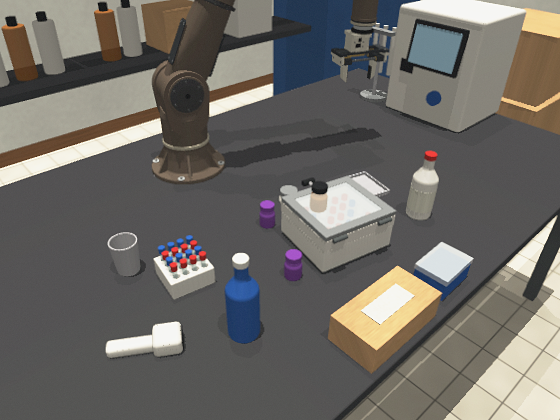

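View pics/top0.png

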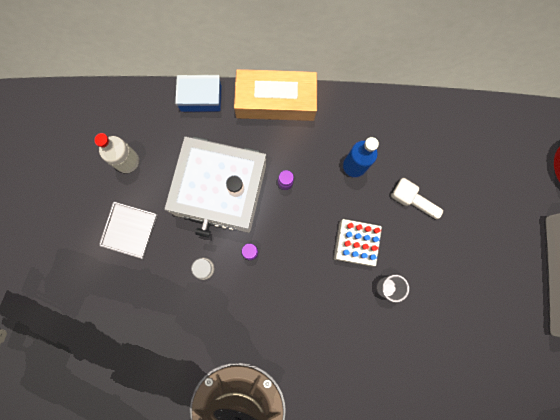

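The top view shows the heater at about (217,184), with the jar on its lid at (234,184). The grip is at (204,229), the tray at (128,230), the rack at (358,242) and the pot at (203,268). There are purple decoys at (286,179) and (249,251). Next I'll enlarge it and measure.

```bash
python3 - <<'E'
from h import *
d=load('top0'); P=cloud(d)
def m(u,v): print((u,v),px(d,u,v).round(3))
for p in [(234,184),(204,229),(128,230),(217,170),(203,268),(358,242),(286,178),(249,251),(120,160),(102,140)]: m(*p)
X,Y,Z=P[...,0],P[...,1],P[...,2]
roi=np.zeros(Z.shape,bool); roi[130:240,160:275]=1
lid=roi&(Z>.112)&(Z<.126)
pts=P[lid][:,:2].astype(np.float32); r=cv2.minAreaRect(pts); print('lid',len(pts),np.median(Z[lid]),r,cv2.boxPoints(r).round(3).tolist())
jar=roi&(Z>.178)&(Z<.2); print('jar top',jar.sum(),P[jar].mean(0),P[jar].min(0),P[jar].max(0), cv2.minEnclosingCircle(P[jar][:,:2].astype(np.float32)))
roi=np.zeros(Z.shape,bool); roi[195:265,90:165]=1
t=roi&(Z>.003)&(Z<.025); pts=P[t][:,:2].astype(np.float32); r=cv2.minAreaRect(pts); print('tray',len(pts),r)
c=cv2.resize(d['frame'][120:290,90:300],None,fx=3.5,fy=3.5,interpolation=cv2.INTER_CUBIC)
cv2.imwrite('pics/top0c.png',c[:,:,::-1])
E
```

```text
(234, 184) [0.582 0.012 0.191]
(204, 229) [0.479 0.09  0.118]
(128, 230) [0.482 0.326 0.001]
(217, 170) [0.633 0.064 0.119]
(203, 268) [0.382 0.1   0.041]
(358, 242) [ 0.46  -0.308  0.088]
(286, 178) [ 0.629 -0.116  0.073]
(249, 251) [ 0.43  -0.024  0.071]
(120, 160) [0.656 0.325 0.113]
(102, 140) [0.681 0.341 0.202]
lid 6289 0.11940707926412375 ((0.5853909254074097, 0.07128351926803589), (0.2209840565919876, 0.25078585743904114), 78.84693145751953) [[0.4410000145435333, -0.013000000268220901], [0.6869999766349792, -0.061000000685453415], [0.7300000190734863, 0.1550000011920929], [0.48399999737739563, 0.20399999618530273]]
jar top 223 [0.58418127 0.01302233 0.18951383] [ 0.56475101 -0.00626558  0.17821522] [0.60469403 0.03190088 0.19352236] ((0.5849975943565369, 0.013557903468608856), 0.02034769393503666)
tray 2293 ((0.48492908477783203, 0.3311706483364105), (0.19854888319969177, 0.22366413474082947), 2.246060609817505)
```

View pics/top0c.png

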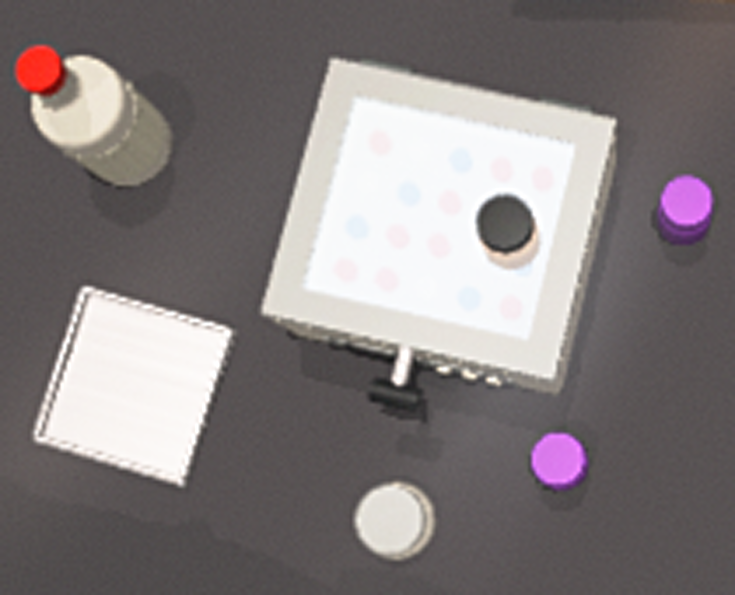

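```bash
python3 - <<'E'
from h import *
d=load('top0')
def q(L,z):
    A=np.array([atz(d,90+u/3.5-.36,120+v/3.5-.36,z)[:2] for u,v in L]); print(A.round(4).tolist(),'c',A.mean(0).round(4))
    e=np.roll(A,-1,0)-A; print('len',np.linalg.norm(e,axis=1).round(3),'ang',np.degrees(np.arctan2(e[:,1],e[:,0])).round(1)); return A
q([(332,62),(615,120),(555,380),(265,312)],.119)
q([(85,288),(232,330),(183,485),(37,438)],.014)
q([(372,390),(420,400)],.116)
s=observe()
from scipy.spatial.transform import Rotation as R
print(R.from_rotvec(s['ee_rot']).as_matrix().round(4))
P=cloud(d); Z=P[...,2]
roi=np.zeros(Z.shape,bool); roi[222:242,190:216]=1
g=roi&(Z>.1)&(d['frame'].sum(2)<120); print(g.sum(),P[g].mean(0),P[g].min(0),P[g].max(0))
E
```

```text
[[0.7197, 0.155], [0.6804, -0.0594], [0.4846, -0.0222], [0.528, 0.1916]] c [0.6032 0.0663]
len [0.218 0.199 0.218 0.195] ang [-100.4  169.2   78.5  -10.8]
[[0.5598, 0.3694], [0.5289, 0.2448], [0.4036, 0.276], [0.4365, 0.3989]] c [0.4822 0.3223]
len [0.128 0.129 0.127 0.127] ang [-103.9  166.    75.   -13.5]
[[0.4736, 0.1103], [0.4674, 0.0751]] c [0.4705 0.0927]
len [0.036 0.036] ang [-100.   80.]
[[-9.331e-01  3.597e-01 -4.000e-04]
 [ 3.597e-01  9.331e-01 -1.400e-03]
 [-1.000e-04 -1.400e-03 -1.000e+00]]
18 [0.46866469 0.09829254 0.11986984] [0.46156836 0.0819685  0.11557961] [0.47882627 0.10977194 0.12319627]
```

```bash
cat > go.py <<'E'
import sys
from h import *
from scipy.spatial.transform import Rotation as R
t=np.array([float(a) for a in sys.argv[1:4]]); yaw=float(sys.argv[4]) if len(sys.argv)>4 else None
s=observe(); M=R.from_rotvec(s['ee_rot']).as_matrix()
h=np.degrees(np.arctan2(M[1,1],M[0,1]))
print('clk',s['clock'],'pos',s['position'].round(4),'jaw hdg',h.round(2),'zax',M[:,2].round(4),'w',round(s['width'],3),'F',s['force'].round(1),'q',s['joints'].round(2))
print('delta cm',(M.T@(t-s['position'])*100).round(2), 'turn',None if yaw is None else round(h-yaw,2))
E
python3 go.py .584 .013 .26 79
```

```text
clk 0.1 pos [0.2246 0.5827 0.226 ] jaw hdg 68.92 zax [-4.0e-04 -1.4e-03 -1.0e+00] w 1.003 F [-0.5  0.6 -1. ] q [-1.31  0.44  0.02  1.57 -0.01  1.13 -0.08]
delta cm [-54.03 -40.24  -3.33] turn -10.08
```

Request:
{"op": "arm_command", "data": {"deltas": [{"xyz":[-2,-1.5,-3.3],"turn":-3,"jaw":0},{"xyz":[-5,-3.7,-3.3],"turn":-6,"jaw":0},{"xyz":[-8,-6,-3.3],"turn":-10,"jaw":0},{"xyz":[-11,-8.2,-3.3],"turn":-10,"jaw":0},{"xyz":[-14,-10.4,-3.3],"turn":-10,"jaw":0}], "force": 20}}

```text
clock: 0.52
position: [0.3184, 0.4336, 0.259]
ee_rot: [-0.302, -3.127, 0.003]
force: [1.6, -0.6, 0.7]
width: 0.998
```

```bash
python3 go.py .584 .013 .26 79
```

```text
clk 0.5167 pos [0.3184 0.4336 0.259 ] jaw hdg 78.97 zax [-6.0e-04 -1.7e-03 -1.0e+00] w 0.998 F [ 1.6 -0.6  0.7] q [-1.06  0.27  0.03  1.74 -0.01  1.14  0.35]
delta cm [-34.12 -36.2   -0.05] turn -0.03
```

Turn sign is confirmed. I'll carry on.

Request:
{"op": "arm_command", "data": {"deltas": [{"xyz":[-2.8,-2.9,0]},{"xyz":[-5.5,-5.8,0]},{"xyz":[-8.3,-8.8,0]},{"xyz":[-11,-11.7,0]},{"xyz":[-13.8,-14.6,0]}]}}

```text
schema error: expected keys xyz, turn, jaw
```

```bash
python3 go.py .584 .013 .26 79
```

```text
clk 0.5167 pos [0.3184 0.4336 0.259 ] jaw hdg 78.97 zax [-6.0e-04 -1.7e-03 -1.0e+00] w 0.998 F [ 1.6 -0.6  0.7] q [-1.06  0.27  0.03  1.74 -0.01  1.14  0.35]
delta cm [-34.12 -36.2   -0.05] turn -0.03
```

Request:
{"op": "arm_command", "data": {"deltas": [{"xyz":[-2.8,-2.9,0],"turn":0,"jaw":0},{"xyz":[-5.5,-5.8,0],"turn":0,"jaw":0},{"xyz":[-8.3,-8.8,0],"turn":0,"jaw":0},{"xyz":[-11,-11.7,0],"turn":0,"jaw":0},{"xyz":[-13.8,-14.6,0],"turn":0,"jaw":0}]}}

```text
clock: 0.93
position: [0.4263, 0.262, 0.2591]
ee_rot: [-0.302, -3.126, 0.003]
force: [0.7, -0.2, -0.2]
width: 1.0
```

Request:
{"op": "arm_command", "data": {"deltas": [{"xyz":[-2.8,-2.9,0],"turn":0,"jaw":0},{"xyz":[-5.5,-5.8,0],"turn":0,"jaw":0},{"xyz":[-8.3,-8.8,0],"turn":0,"jaw":0},{"xyz":[-11,-11.7,0],"turn":0,"jaw":0},{"xyz":[-13.8,-14.6,0],"turn":0,"jaw":0}]}}

```text
clock: 1.35
position: [0.5342, 0.0904, 0.2592]
ee_rot: [-0.302, -3.126, 0.003]
force: [0.3, 0.8, -0.1]
width: 1.003
```

```bash
python3 go.py .584 .013 .26 79
```

```text
clk 1.35 pos [0.5342 0.0904 0.2592] jaw hdg 78.98 zax [-0.0012 -0.0017 -1.    ] w 1.003 F [ 0.3  0.8 -0.1] q [-0.48  0.27  0.27  1.75 -0.08  1.14  1.19]
delta cm [-6.37 -6.64 -0.07] turn -0.02
```

Request:
{"op": "arm_command", "data": {"deltas": [{"xyz":[-2.2,-2.2,0],"turn":0,"jaw":0},{"xyz":[-4.2,-4.4,0],"turn":0,"jaw":0},{"xyz":[-6.0,-6.2,0],"turn":0,"jaw":0},{"xyz":[-6.4,-6.6,0],"turn":0,"jaw":0}]}}

```text
clock: 1.68
position: [0.5858, 0.0081, 0.2589]
ee_rot: [-0.31, -3.126, 0.007]
force: [-0.3, -0.6, 0.7]
width: 1.0
```

```bash
python3 - <<'E'
from h import *
d=snap('wrist','w1'); P=cloud(d);Z=P[...,2]
j=(Z>.183)&(Z<.198)&(np.hypot(P[...,0]-.584,P[...,1]-.013)<.04); print(j.sum(),P[j].mean(0),cv2.minEnclosingCircle(P[j][:,:2].astype(np.float32)))
E
python3 go.py .584 .013 .26 79
```

```text
1930 [0.5850306  0.01471872 0.18990791] ((0.5860638618469238, 0.014453494921326637), 0.020118802785873413)
clk 1.7333 pos [0.5853 0.0094 0.2588] jaw hdg 78.69 zax [-0.0015 -0.0037 -1.    ] w 1.0 F [-0.2 -0.7  0.5] q [-0.33  0.35  0.31  1.64 -0.11  1.17  1.37]
delta cm [ 0.2   0.33 -0.12] turn -0.31
```

View pics/w1.png

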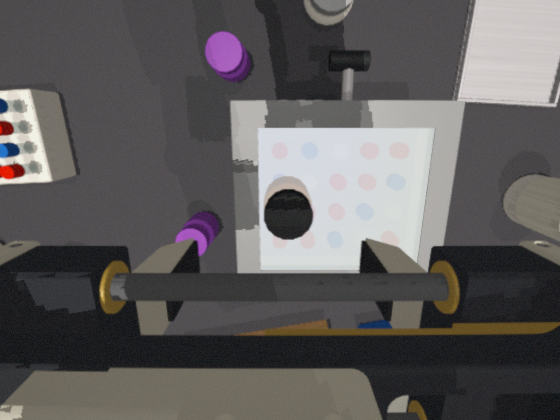

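The wrist view shows the cap at (288,213), which gives (0.585, 0.0145) with its top at z 0.190. That matches the top camera. Now I'll descend.

```bash
python3 go.py .585 .0143 .136 79
```

```text
clk 1.7333 pos [0.5853 0.0094 0.2588] jaw hdg 78.69 zax [-0.0015 -0.0037 -1.    ] w 1.0 F [-0.2 -0.7  0.5] q [-0.33  0.35  0.31  1.64 -0.11  1.17  1.37]
delta cm [ 0.12  0.52 12.28] turn -0.31
```

Request:
{"op": "arm_command", "data": {"deltas": [{"xyz":[0.1,0.5,1.5],"turn":0,"jaw":0},{"xyz":[0.1,0.5,3.5],"turn":0,"jaw":0},{"xyz":[0.1,0.5,5.5],"turn":0,"jaw":0},{"xyz":[0.1,0.5,7],"turn":0,"jaw":0},{"xyz":[0.1,0.5,8],"turn":0,"jaw":0}]}}

```text
clock: 2.15
position: [0.5837, 0.0158, 0.1769]
ee_rot: [-0.307, -3.123, 0.006]
force: [-0.4, -0.4, -0.4]
width: 1.004
```

```bash
python3 go.py .585 .0143 .136 79
```

```text
clk 2.15 pos [0.5837 0.0158 0.1769] jaw hdg 78.79 zax [-0.0042 -0.0032 -1.    ] w 1.004 F [-0.4 -0.4 -0.4] q [-0.33  0.42  0.29  1.75 -0.14  0.99  1.39]
delta cm [-0.17 -0.11  4.09] turn -0.21
```

Request:
{"op": "arm_command", "data": {"deltas": [{"xyz":[-0.1,-0.1,1.2],"turn":0,"jaw":0},{"xyz":[-0.15,-0.1,2.5],"turn":0,"jaw":0},{"xyz":[-0.15,-0.1,3.6],"turn":0,"jaw":0},{"xyz":[-0.15,-0.1,4.1],"turn":0,"jaw":0},{"xyz":[-0.15,-0.1,4.1],"turn":0,"jaw":0}]}}

```text
clock: 2.57
position: [0.584, 0.0149, 0.1349]
ee_rot: [-0.305, -3.121, 0.006]
force: [-0.3, 0.2, 0.3]
width: 0.997
```

```bash
python3 go.py .585 .0143 .136 79
```

```text
clk 2.5667 pos [0.584  0.0149 0.1349] jaw hdg 78.83 zax [-0.0061 -0.0033 -1.    ] w 0.997 F [-0.3  0.2  0.3] q [-0.31  0.47  0.27  1.8  -0.15  0.9   1.4 ]
delta cm [-0.11 -0.04 -0.11] turn -0.17
```

Request:
{"op": "arm_command", "data": {"deltas": [{"xyz":[0,0,0],"turn":0,"jaw":50},{"xyz":[0,0,0],"turn":0,"jaw":90},{"xyz":[0,0,0],"turn":0,"jaw":110},{"xyz":[0,0,0],"turn":0,"jaw":115},{"xyz":[0,0,0],"turn":0,"jaw":118}], "force": 15}}

```text
clock: 2.98
position: [0.5843, 0.0149, 0.1354]
ee_rot: [-0.306, -3.122, 0.006]
force: [-0.4, 0.5, 0.5]
width: 0.684
```

Request:
{"op": "arm_command", "data": {"deltas": [{"xyz":[0,0,0],"turn":0,"jaw":120},{"xyz":[0,0,0],"turn":0,"jaw":124},{"xyz":[0,0,0],"turn":0,"jaw":128},{"xyz":[0,0,0],"turn":0,"jaw":132},{"xyz":[0,0,0],"turn":0,"jaw":136}]}}

```text
clock: 3.4
position: [0.5843, 0.0151, 0.1354]
ee_rot: [-0.305, -3.122, 0.005]
force: [-0.9, 0.8, 0.7]
width: 0.473
```

Request:
{"op": "arm_command", "data": {"deltas": [{"xyz":[0,0,0],"turn":0,"jaw":140},{"xyz":[0,0,0],"turn":0,"jaw":144},{"xyz":[0,0,0],"turn":0,"jaw":150},{"xyz":[0,0,0],"turn":0,"jaw":160},{"xyz":[0,0,0],"turn":0,"jaw":170}]}}

```text
clock: 3.82
position: [0.5843, 0.015, 0.1354]
ee_rot: [-0.305, -3.122, 0.005]
force: [0.0, -0.5, -0.5]
width: 0.476
```

The opening is 43.8 mm, so the jar is held. Lifting gently.

Request:
{"op": "arm_command", "data": {"deltas": [{"xyz":[0,0,-0.3],"turn":0,"jaw":200},{"xyz":[0,0,-0.8],"turn":0,"jaw":200},{"xyz":[0,0,-1.6],"turn":0,"jaw":200},{"xyz":[0,0,-2.6],"turn":0,"jaw":200},{"xyz":[0,0,-3.6],"turn":0,"jaw":200}]}}

```text
clock: 4.23
position: [0.5846, 0.0151, 0.1726]
ee_rot: [-0.306, -3.122, 0.005]
force: [0.8, -0.4, -0.5]
width: 0.476
```

Request:
{"op": "arm_command", "data": {"deltas": [{"xyz":[0,0,-1],"turn":0,"jaw":200},{"xyz":[0,0,-2],"turn":0,"jaw":200},{"xyz":[0,0,-3],"turn":0,"jaw":200},{"xyz":[0,0,-3.5],"turn":0,"jaw":200},{"xyz":[0,0,-3.5],"turn":0,"jaw":200}]}}

```text
clock: 4.65
position: [0.5856, 0.0152, 0.2092]
ee_rot: [-0.306, -3.124, 0.004]
force: [0.3, 0.1, -1.3]
width: 0.469
```

```bash
python3 go.py .482 .322 .19 79; python3 -c "
from h import *
snap('scene','s2');d=snap('wrist','w2')"
```

```text
clk 4.65 pos [0.5856 0.0152 0.2092] jaw hdg 78.82 zax [-0.0026 -0.0026 -1.    ] w 0.469 F [ 0.3  0.1 -1.3] q [-0.33  0.39  0.3   1.71 -0.12  1.06  1.38]
delta cm [16.1  28.09  1.87] turn -0.18
```

View pics/s2.png

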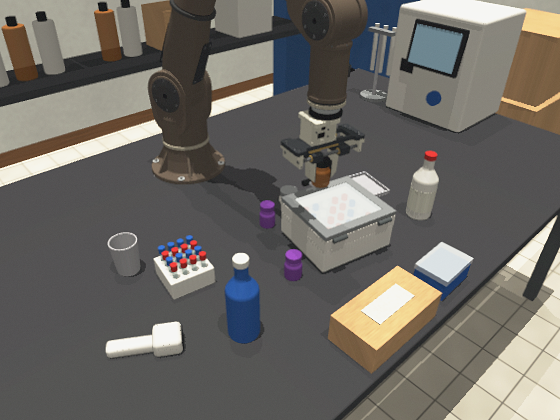

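View pics/w2.png

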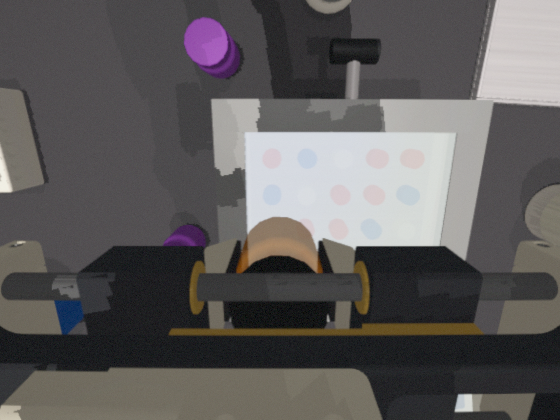

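The jar hangs upright in the fingers (scene pixel (322,172)). I'll carry it to the tray.

Request:
{"op": "arm_command", "data": {"deltas": [{"xyz":[0.4,0.7,0],"turn":0,"jaw":200},{"xyz":[1.2,2.1,0],"turn":0,"jaw":200},{"xyz":[2.4,4.2,0],"turn":0,"jaw":200},{"xyz":[3.7,6.4,0],"turn":0,"jaw":200},{"xyz":[5,8.7,0],"turn":0,"jaw":200}]}}

```text
clock: 5.17
position: [0.5514, 0.1114, 0.2067]
ee_rot: [-0.306, -3.121, 0.006]
force: [0.4, 0.5, -1.6]
width: 0.473
```

Request:
{"op": "arm_command", "data": {"deltas": [{"xyz":[1.3,2.3,0],"turn":0,"jaw":200},{"xyz":[2.6,4.5,0],"turn":0,"jaw":200},{"xyz":[3.9,6.8,0],"turn":0,"jaw":200},{"xyz":[5.2,9,0],"turn":0,"jaw":200},{"xyz":[6.4,11.2,0],"turn":0,"jaw":200}]}}

```text
clock: 5.58
position: [0.5089, 0.2354, 0.2059]
ee_rot: [-0.305, -3.119, 0.007]
force: [0.1, 0.8, -0.2]
width: 0.473
```

```bash
python3 go.py .482 .322 .19 79
```

```text
clk 5.5833 pos [0.5089 0.2354 0.2059] jaw hdg 78.82 zax [-0.0077 -0.0036 -1.    ] w 0.473 F [ 0.1  0.8 -0.2] q [-0.7   0.35  0.22  1.77 -0.09  1.04  0.94]
delta cm [4.31 7.99 1.58] turn -0.18
```

Request:
{"op": "arm_command", "data": {"deltas": [{"xyz":[1.1,2,0],"turn":0,"jaw":200},{"xyz":[2.2,4,0],"turn":0,"jaw":200},{"xyz":[3.2,5.9,0],"turn":0,"jaw":200},{"xyz":[3.9,7.3,0],"turn":0,"jaw":200},{"xyz":[4.3,8,0],"turn":0,"jaw":200}]}}

```text
clock: 6.0
position: [0.4802, 0.3251, 0.2049]
ee_rot: [-0.3, -3.118, 0.007]
force: [-0.7, -0.3, 0.5]
width: 0.47
```

Request:
{"op": "arm_command", "data": {"deltas": [{"xyz":[0,0,0.7],"turn":0,"jaw":200},{"xyz":[0,0,2],"turn":0,"jaw":200},{"xyz":[0,0,4],"turn":0,"jaw":200},{"xyz":[0,0,6],"turn":0,"jaw":200},{"xyz":[0,0,8],"turn":0,"jaw":200}]}}

```text
clock: 6.42
position: [0.4795, 0.3234, 0.1235]
ee_rot: [-0.302, -3.118, 0.008]
force: [-0.2, 0.6, -0.7]
width: 0.471
```

```bash
python3 go.py .482 .322 .03 79; python3 -c "
from h import *
snap('wrist','w3')"
```

```text
clk 6.4167 pos [0.4795 0.3234 0.1235] jaw hdg 78.95 zax [-0.0094 -0.0043 -0.9999] w 0.471 F [-0.2  0.6 -0.7] q [-0.81  0.47  0.18  1.81 -0.11  0.88  0.8 ]
delta cm [-0.35 -0.03  9.35] turn -0.05
```

View pics/w3.png

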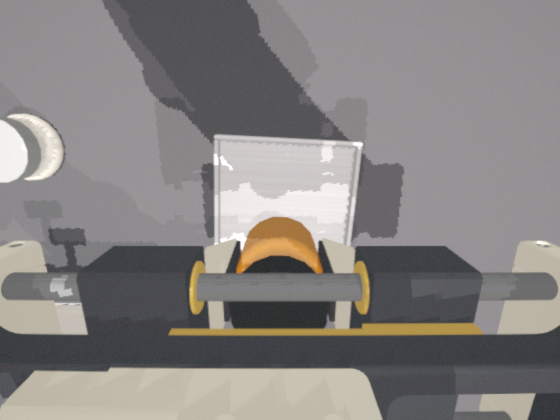

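The jar is over the tray, with the tray walls at columns 218 and 355 on either side of the jar's centre at about 281. Lowering.

Request:
{"op": "arm_command", "data": {"deltas": [{"xyz":[-0.2,0,1.8],"turn":0,"jaw":200},{"xyz":[-0.4,0,3.6],"turn":0,"jaw":200},{"xyz":[-0.4,0,5.4],"turn":0,"jaw":200},{"xyz":[-0.4,0,7],"turn":0,"jaw":200},{"xyz":[-0.4,0,8],"turn":0,"jaw":200}]}}

```text
clock: 6.88
position: [0.4799, 0.319, 0.038]
ee_rot: [-0.303, -3.112, 0.018]
force: [-0.8, 0.2, -0.4]
width: 0.477
```

Request:
{"op": "arm_command", "data": {"deltas": [{"xyz":[0,0,0.4],"turn":0,"jaw":200},{"xyz":[0,0,0.6],"turn":0,"jaw":200},{"xyz":[0,0,0.8],"turn":0,"jaw":200},{"xyz":[0,0,0.8],"turn":0,"jaw":200}]}}

```text
clock: 7.22
position: [0.4802, 0.319, 0.0304]
ee_rot: [-0.303, -3.113, 0.017]
force: [-0.3, -0.3, -0.5]
width: 0.469
```

```bash
python3 go.py .482 .322 .0204 79
```

```text
clk 7.2167 pos [0.4802 0.319  0.0304] jaw hdg 78.89 zax [-0.0147 -0.0093 -0.9998] w 0.469 F [-0.3 -0.3 -0.5] q [-0.79  0.6   0.15  1.88 -0.14  0.69  0.83]
delta cm [-0.13  0.34  1.  ] turn -0.11
```

Request:
{"op": "arm_command", "data": {"deltas": [{"xyz":[0,0,0.15],"turn":0,"jaw":200},{"xyz":[0,0,0.3],"turn":0,"jaw":200},{"xyz":[0,0,0.45],"turn":0,"jaw":200},{"xyz":[0,0,0.6],"turn":0,"jaw":200},{"xyz":[0,0,0.75],"turn":0,"jaw":200}]}}

```text
clock: 7.63
position: [0.4801, 0.319, 0.0229]
ee_rot: [-0.303, -3.113, 0.017]
force: [0.6, 0.3, -1.0]
width: 0.475
```

Request:
{"op": "arm_command", "data": {"deltas": [{"xyz":[0,0,0.1],"turn":0,"jaw":200},{"xyz":[0,0,0.2],"turn":0,"jaw":200},{"xyz":[0,0,0.2],"turn":0,"jaw":200}]}}

```text
clock: 7.88
position: [0.4799, 0.3189, 0.0207]
ee_rot: [-0.303, -3.113, 0.017]
force: [0.6, 0.4, -1.0]
width: 0.472
```

```bash
python3 go.py .482 .322 .0204 79
```

```text
clk 7.8833 pos [0.4799 0.3189 0.0207] jaw hdg 78.89 zax [-0.0149 -0.0095 -0.9998] w 0.472 F [ 0.6  0.4 -1. ] q [-0.78  0.61  0.15  1.88 -0.14  0.67  0.83]
delta cm [-0.14  0.34  0.02] turn -0.11
```

Still no contact. I'll go down in 0.7 mm steps and watch the force.

Request:
{"op": "arm_command", "data": {"deltas": [{"xyz":[0,0,0.07],"turn":0,"jaw":200},{"xyz":[0,0,0.1],"turn":0,"jaw":200}]}}

```text
clock: 8.05
position: [0.48, 0.3189, 0.0204]
ee_rot: [-0.303, -3.113, 0.017]
force: [-3.4, -2.2, 12.8]
width: 0.475
```

Request:
{"op": "arm_command", "data": {"deltas": [{"xyz":[0,0,0.07],"turn":0,"jaw":200},{"xyz":[0,0,0.1],"turn":0,"jaw":200}]}}

```text
clock: 8.22
position: [0.48, 0.3189, 0.0204]
ee_rot: [-0.303, -3.113, 0.016]
force: [-4.4, -2.9, 15.5]
width: 0.47
```

Contact at z 0.0204, as predicted. I'll ease off and open.

Request:
{"op": "arm_command", "data": {"deltas": [{"xyz":[0,0,0.0],"turn":0,"jaw":200},{"xyz":[0,0,0],"turn":0,"jaw":125},{"xyz":[0,0,0],"turn":0,"jaw":115},{"xyz":[0,0,0],"turn":0,"jaw":95},{"xyz":[0,0,0],"turn":0,"jaw":75}]}}

```text
clock: 8.63
position: [0.48, 0.3189, 0.0203]
ee_rot: [-0.303, -3.113, 0.016]
force: [0.2, -0.1, 0.2]
width: 0.649
```

Request:
{"op": "arm_command", "data": {"deltas": [{"xyz":[0,0,0.0],"turn":0,"jaw":70},{"xyz":[0,0,0],"turn":0,"jaw":70},{"xyz":[0,0,0],"turn":0,"jaw":70},{"xyz":[0,0,0],"turn":0,"jaw":70}]}}

```text
clock: 8.97
position: [0.48, 0.3189, 0.0202]
ee_rot: [-0.303, -3.113, 0.016]
force: [0.3, -0.4, 0.9]
width: 0.725
```

```bash
python3 go.py .48 .319 .13 79; python3 -c "
from h import *
snap('scene','s4');snap('wrist','w4')"
```

```text
clk 8.9667 pos [0.48   0.3189 0.0202] jaw hdg 78.88 zax [-0.0149 -0.009  -0.9998] w 0.725 F [ 0.3 -0.4  0.9] q [-0.78  0.61  0.15  1.88 -0.14  0.67  0.83]
delta cm [  0.14  -0.12 -10.98] turn -0.12
```

View pics/w4.png

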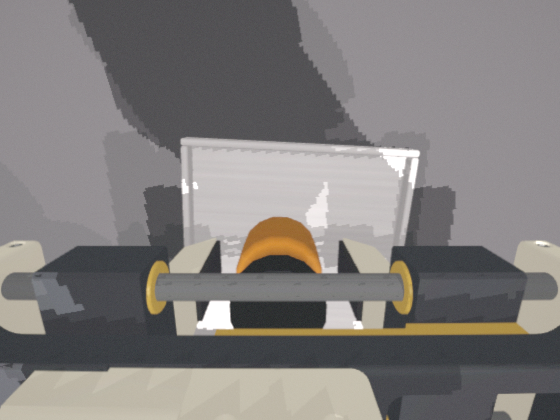

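The jar stands free, with a gap to each finger. Raising straight up.

Request:
{"op": "arm_command", "data": {"deltas": [{"xyz":[0,0,-1],"turn":0,"jaw":70},{"xyz":[0,0,-3],"turn":0,"jaw":70},{"xyz":[0.1,-0.1,-6],"turn":0,"jaw":70},{"xyz":[0.1,-0.1,-9],"turn":0,"jaw":70},{"xyz":[0.1,-0.1,-12],"turn":0,"jaw":70}]}}

```text
clock: 9.48
position: [0.4804, 0.319, 0.1422]
ee_rot: [-0.303, -3.113, 0.016]
force: [0.3, 0.6, -0.2]
width: 0.724
```

Request:
{"op": "arm_command", "data": {"deltas": [{"xyz":[0,0,-2],"turn":0,"jaw":70},{"xyz":[0,0,-4],"turn":0,"jaw":70},{"xyz":[0,0,-5],"turn":0,"jaw":70},{"xyz":[0,0,-5],"turn":0,"jaw":70}]}}

```text
clock: 9.82
position: [0.4823, 0.3202, 0.195]
ee_rot: [-0.304, -3.116, 0.011]
force: [-1.1, -0.2, 0.4]
width: 0.727
```

```bash
python3 go.py .4705 .0925 .19 79; python3 - <<'E'
from h import *
d=snap('top','t5');P=cloud(d);Z=P[...,2]
j=(Z>.055)&(Z<.09)&(np.hypot(P[...,0]-.48,P[...,1]-.319)<.06); print(j.sum(),P[j].mean(0), P[j][:,2].max() if j.any() else 0)
E
```

```text
clk 9.8167 pos [0.4823 0.3202 0.195 ] jaw hdg 78.86 zax [-0.0115 -0.0061 -0.9999] w 0.727 F [-1.1 -0.2  0.4] q [-0.82  0.4   0.2   1.73 -0.09  1.04  0.79]
delta cm [ -3.25 -22.56   0.66] turn -0.14
31 [0.47637274 0.29882386 0.06869138] 0.07542597109922355
```

View pics/t5.png

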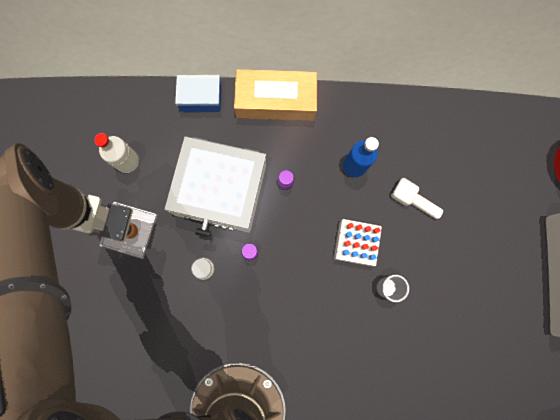

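The jar stands in the tray (132,230). Moving on to the grip.

Request:
{"op": "arm_command", "data": {"deltas": [{"xyz":[-0.4,-3,0],"turn":0,"jaw":70},{"xyz":[-1,-7,0],"turn":0,"jaw":70},{"xyz":[-1.5,-11,0],"turn":0,"jaw":70},{"xyz":[-2.1,-15,0],"turn":0,"jaw":70},{"xyz":[-2.6,-18.5,0],"turn":0,"jaw":70}]}}

```text
clock: 10.28
position: [0.4698, 0.1302, 0.1931]
ee_rot: [-0.304, -3.112, 0.017]
force: [0.6, 0.1, 0.1]
width: 0.725
```

Request:
{"op": "arm_command", "data": {"deltas": [{"xyz":[-0.3,-2,0],"turn":0,"jaw":70},{"xyz":[-0.6,-3.6,0],"turn":0,"jaw":70},{"xyz":[-0.7,-4,0],"turn":0,"jaw":70},{"xyz":[-0.7,-4,0],"turn":0,"jaw":70}]}}

```text
clock: 10.62
position: [0.4683, 0.0884, 0.1925]
ee_rot: [-0.308, -3.11, 0.019]
force: [-0.0, -0.5, -1.2]
width: 0.722
```

```bash
python3 go.py .4705 .0925 .094 79; python3 - <<'E'
from h import *
snap('wrist','w6');d=snap('top','t6')
E
```

```text
clk 10.6167 pos [0.4683 0.0884 0.1925] jaw hdg 78.7 zax [-0.0178 -0.0102 -0.9998] w 0.722 F [-0.  -0.5 -1.2] q [-0.53  0.24  0.28  1.97 -0.07  0.96  1.16]
delta cm [-0.28  0.58  9.84] turn -0.3
```

View pics/w6.png

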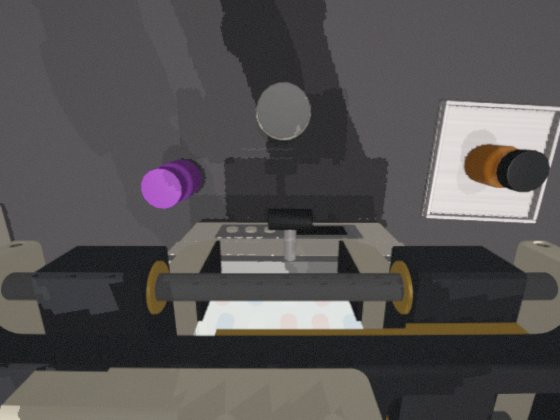

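The wrist view shows the bar from (268,219) to (312,219), and the jar in the tray at (520,170).

```bash
python3 - <<'E'
from h import *
d=load('w6')
for u,v in [(272,218),(290,218),(308,218)]: print(px(d,u,v).round(4), atz(d,u,v,.121).round(4))
P=cloud(d); m=np.zeros(P.shape[:2],bool); m[205:235,262:320]=1
m&=(P[...,2]>.1)&(P[...,2]<.13)&(d['frame'].sum(2)<130)&(np.hypot(P[...,0]-.47,P[...,1]-.092)<.026); print(m.sum(),P[m].mean(0).round(4),P[m].min(0).round(4),P[m].max(0).round(4))
E
```

```text
[0.4665 0.0813 0.1227] [0.467  0.0811 0.121 ]
[0.4695 0.0953 0.1219] [0.4698 0.0953 0.121 ]
[0.472  0.1094 0.1228] [0.4726 0.1094 0.121 ]
768 [0.4702 0.0949 0.1206] [0.4609 0.0769 0.1133] [0.4828 0.1139 0.1245]
```

```bash
python3 go.py .4705 .0942 .094 79
```

```text
clk 10.7167 pos [0.4687 0.0907 0.1928] jaw hdg 78.89 zax [-0.017  -0.0093 -0.9998] w 0.729 F [ 0.6  0.1 -1. ] q [-0.53  0.24  0.27  1.97 -0.07  0.96  1.16]
delta cm [-0.26  0.5   9.88] turn -0.11
```

Request:
{"op": "arm_command", "data": {"deltas": [{"xyz":[-0.2,0.4,1.5],"turn":0,"jaw":80},{"xyz":[-0.3,0.5,3.5],"turn":0,"jaw":80},{"xyz":[-0.3,0.5,5.5],"turn":0,"jaw":80},{"xyz":[-0.3,0.5,7.2],"turn":0,"jaw":80},{"xyz":[-0.3,0.5,8],"turn":0,"jaw":80}]}}

```text
clock: 11.13
position: [0.4699, 0.0957, 0.1105]
ee_rot: [-0.298, -3.108, 0.019]
force: [-0.7, -0.4, 0.4]
width: 0.687
```

```bash
python3 go.py .4705 .0942 .094 79
```

```text
clk 11.1333 pos [0.4699 0.0957 0.1105] jaw hdg 79.04 zax [-0.02   -0.01   -0.9997] w 0.687 F [-0.7 -0.4  0.4] q [-0.51  0.36  0.25  2.06 -0.12  0.76  1.19]
delta cm [-0.11 -0.12  1.65] turn 0.04
```

Request:
{"op": "arm_command", "data": {"deltas": [{"xyz":[-0.1,-0.1,0.8],"turn":0,"jaw":80},{"xyz":[-0.1,-0.1,1.5],"turn":0,"jaw":80},{"xyz":[-0.1,-0.1,1.6],"turn":0,"jaw":110},{"xyz":[-0.1,-0.1,1.6],"turn":0,"jaw":140},{"xyz":[-0.1,-0.1,1.6],"turn":0,"jaw":170}], "force": 30}}

```text
clock: 11.55
position: [0.4708, 0.0946, 0.095]
ee_rot: [-0.298, -3.109, 0.018]
force: [-0.8, 0.9, -0.2]
width: 0.518
```

Request:
{"op": "arm_command", "data": {"deltas": [{"xyz":[0,0,0],"turn":0,"jaw":200},{"xyz":[0,0,0],"turn":0,"jaw":230},{"xyz":[0,0,0],"turn":0,"jaw":230},{"xyz":[0,0,0],"turn":0,"jaw":230},{"xyz":[0,0,0],"turn":0,"jaw":230}]}}

```text
clock: 11.97
position: [0.4715, 0.0953, 0.0956]
ee_rot: [-0.298, -3.111, 0.016]
force: [0.0, 3.7, 6.3]
width: 0.39
```

```bash
python3 go.py .4705 .0942 .094 79;python3 - <<'E'
from h import *
snap('wrist','w7');d=snap('scene','s7')
E
```

```text
clk 11.9667 pos [0.4715 0.0953 0.0956] jaw hdg 79.06 zax [-0.0176 -0.0086 -0.9998] w 0.39 F [0.  3.7 6.3] q [-0.5   0.38  0.24  2.07 -0.13  0.73  1.2 ]
delta cm [ 0.08 -0.13  0.17] turn 0.06
```

View pics/w7.png

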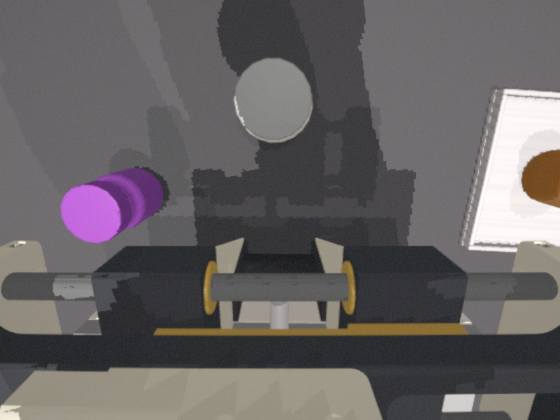

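Opening 35.9 mm, so the bar is pinched. Now I'll work out the arc about the hinge.

```bash
cat > arc.py <<'E'
import sys
from h import *
from scipy.spatial.transform import Rotation as R
T0=np.array([.4715,.0953,.0956]); hx=np.array([.982,-.190,0])
s=observe(); M=R.from_rotvec(s['ee_rot']).as_matrix(); p=s['position']
hh=(p-T0)@hx; up=p[2]-T0[2]
th=np.degrees(np.arctan2(.006+up,.235-hh)-np.arctan2(.006,.235))
print('clk',s['clock'],'pos',p.round(4),'lid est',th.round(2),'rad err mm',((np.hypot(.006+up,.235-hh)-np.hypot(.006,.235))*1e3).round(2),'zax',M[:,2].round(3),'F',s['force'].round(1),'w',s['width'].round(3),'q',s['joints'].round(2))
for a in map(float,sys.argv[1:]):
    t=np.radians(a); T=T0+hx*(.235*(1-np.cos(t))+.006*np.sin(t)); T[2]+=.235*np.sin(t)-.006*(1-np.cos(t))
    print(a,(M.T@(T-p)*100).round(2))
E
python3 arc.py 1 3 5.5 8.5 11.5
```

```text
Traceback (most recent call last):
  File "arc.py", line 8, in <module>
    print('clk',s['clock'],'pos',p.round(4),'lid est',th.round(2),'rad err mm',((np.hypot(.006+up,.235-hh)-np.hypot(.006,.235))*1e3).round(2),'zax',M[:,2].round(3),'F',s['force'].round(1),'w',s['width'].round(3),'q',s['joints'].round(2))
                                                                                                                                                                                                ^^^^^^^^^^^^^^^^
AttributeError: 'float' object has no attribute 'round'
```

```bash
sed -i "s/s\['width'\].round(3)/round(s['width'],3)/" arc.py; python3 arc.py 1 3 5.5 8.5 11.5
```

```text
clk 12.0667 pos [0.4715 0.0954 0.0956] lid est 0.01 rad err mm -0.03 zax [-0.018 -0.009 -1.   ] F [-0.7  4.4  6.3] w 0.39 q [-0.5   0.38  0.24  2.07 -0.13  0.73  1.2 ]
1.0 [-0.01 -0.01 -0.41]
3.0 [-0.04 -0.02 -1.23]
5.5 [-0.13 -0.03 -2.25]
8.5 [-0.29 -0.05 -3.47]
11.5 [-0.52 -0.06 -4.68]
```

Request:
{"op": "arm_command", "data": {"deltas": [{"xyz":[0,0,-0.4],"turn":0,"jaw":230},{"xyz":[0,0,-1.2],"turn":0,"jaw":230},{"xyz":[-0.1,0,-2.2],"turn":0,"jaw":230},{"xyz":[-0.3,0,-3.5],"turn":0,"jaw":230},{"xyz":[-0.5,0,-4.7],"turn":0,"jaw":230}]}}

```text
clock: 12.48
position: [0.4774, 0.0942, 0.1434]
ee_rot: [-0.299, -3.111, 0.017]
force: [5.2, 1.0, -5.7]
width: 0.39
```

```bash
python3 arc.py 13 16 19 22 25
```

```text
clk 12.4833 pos [0.4774 0.0942 0.1434] lid est 11.76 rad err mm 0.18 zax [-0.018 -0.009 -1.   ] F [ 5.2  1.  -5.7] w 0.39 q [-0.52  0.32  0.26  2.01 -0.1   0.85  1.18]
13.0 [-0.13 -0.01 -0.49]
16.0 [-0.45 -0.03 -1.68]
19.0 [-0.83 -0.04 -2.85]
22.0 [-1.28 -0.06 -4.  ]
25.0 [-1.78 -0.07 -5.12]
```

Request:
{"op": "arm_command", "data": {"deltas": [{"xyz":[-0.2,0,-0.7],"turn":0,"jaw":230},{"xyz":[-0.5,0,-1.7],"turn":0,"jaw":230},{"xyz":[-0.8,0,-2.8],"turn":0,"jaw":230},{"xyz":[-1.3,0,-4],"turn":0,"jaw":230},{"xyz":[-1.8,-0.1,-5.1],"turn":0,"jaw":230}]}}

```text
clock: 12.9
position: [0.4954, 0.0906, 0.1947]
ee_rot: [-0.299, -3.11, 0.017]
force: [3.5, 5.7, -5.6]
width: 0.389
```

```bash
python3 arc.py 27 30 33 36 39;python3 - <<'E'
from h import *
d=snap('scene','s8')
E
```

```text
clk 12.9 pos [0.4954 0.0906 0.1947] lid est 25.05 rad err mm 0.29 zax [-0.019 -0.009 -1.   ] F [ 3.5  5.7 -5.6] w 0.389 q [-0.51  0.28  0.28  1.91 -0.09  0.98  1.19]
27.0 [-0.38  0.   -0.7 ]
30.0 [-0.98 -0.01 -1.78]
33.0 [-1.63 -0.02 -2.82]
36.0 [-2.34 -0.04 -3.83]
39.0 [-3.1  -0.05 -4.8 ]
```

View pics/s8.png

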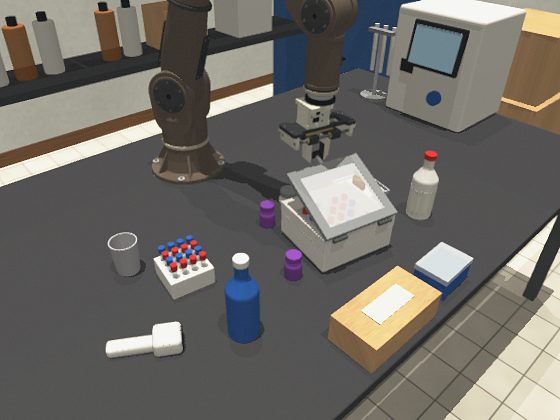

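The lid is rising with the bar still in the fingers; its front edge is near (325,165). Forces are small, so I'll continue.

Request:
{"op": "arm_command", "data": {"deltas": [{"xyz":[-0.4,0,-0.7],"turn":0,"jaw":230},{"xyz":[-1.0,0,-1.8],"turn":0,"jaw":230},{"xyz":[-1.6,0,-2.8],"turn":0,"jaw":230},{"xyz":[-2.3,0,-3.8],"turn":0,"jaw":230},{"xyz":[-3.1,0,-4.8],"turn":0,"jaw":230}]}}

```text
clock: 13.37
position: [0.5272, 0.0843, 0.2439]
ee_rot: [-0.3, -3.109, 0.017]
force: [1.8, 1.6, -6.3]
width: 0.391
```

```bash
python3 arc.py 41 44 47 49 50
```

```text
clk 13.3667 pos [0.5272 0.0843 0.2439] lid est 39.44 rad err mm 0.65 zax [-0.019 -0.009 -1.   ] F [ 1.8  1.6 -6.3] w 0.391 q [-0.49  0.28  0.3   1.77 -0.09  1.12  1.21]
41.0 [-0.47  0.01 -0.44]
44.0 [-1.31  0.   -1.34]
47.0 [-2.2  -0.01 -2.2 ]
49.0 [-2.81 -0.01 -2.74]
50.0 [-3.12 -0.02 -3.01]
```

Request:
{"op": "arm_command", "data": {"deltas": [{"xyz":[-0.6,0,-0.6],"turn":0,"jaw":230},{"xyz":[-1.4,0,-1.4],"turn":0,"jaw":230},{"xyz":[-2.2,0,-2.2],"turn":0,"jaw":230},{"xyz":[-2.8,0,-2.7],"turn":0,"jaw":230},{"xyz":[-3.1,0,-3.0],"turn":0,"jaw":230}]}}

```text
clock: 13.78
position: [0.558, 0.0782, 0.2737]
ee_rot: [-0.3, -3.108, 0.018]
force: [-2.7, 0.4, -1.6]
width: 0.387
```

Request:
{"op": "arm_command", "data": {"deltas": [{"xyz":[0,0,0],"turn":0,"jaw":230},{"xyz":[0,0,0],"turn":0,"jaw":230},{"xyz":[0,0,0],"turn":0,"jaw":230},{"xyz":[0,0,0],"turn":0,"jaw":230}]}}

```text
clock: 14.12
position: [0.5576, 0.0783, 0.2733]
ee_rot: [-0.3, -3.107, 0.018]
force: [-1.8, 0.9, -0.5]
width: 0.387
```

```bash
python3 arc.py 50; python3 - <<'E'
from h import *
for n in('scene','top'):
    d=snap(n,n+'9'); P=cloud(d)
    # lid plane fit: points above z .15 in heater footprint frame
    c=np.array([.603,.066]); hx=np.array([.982,-.19]); hy=np.array([.19,.982])
    a=(P[...,:2]-c)@hx; b=(P[...,:2]-c)@hy
    m=(P[...,2]>.135)&(P[...,2]<.26)&(np.abs(b)<.105)&(a<.1)&(a>-.06)
    z=P[...,2][m]; A=a[m]
    for _ in range(8):
        k=np.polyfit(A,z,1); r=np.abs(z-np.polyval(k,A)); s=r<max(.004,np.median(r)*2); A,z=A[s],z[s]
    print(n,m.sum(),len(A),'lid deg',-np.degrees(np.arctan(k[0])))
    if n=='top':
        j=(P[...,2]>.068)&(P[...,2]<.085)&(np.hypot(P[...,0]-.48,P[...,1]-.319)<.05); print('jar',j.sum(),P[j].mean(0),P[j].max(0))
E
```

```text
clk 14.1167 pos [0.5576 0.0783 0.2733] lid est 49.83 rad err mm 0.34 zax [-0.021 -0.01  -1.   ] F [-1.8  0.9 -0.5] w 0.387 q [-0.47  0.31  0.31  1.66 -0.09  1.21  1.24]
50.0 [-0.08  0.04 -0.02]
scene 4910 4093 lid deg 49.41931934359266
top 1005 994 lid deg 49.709894599451864<stdin>:13: RuntimeWarning: Mean of empty slice.
  ret = um.true_divide(
Traceback (most recent call last):
ValueError: zero-size array to reduction operation maximum which has no identity
```

View pics/scene9.png

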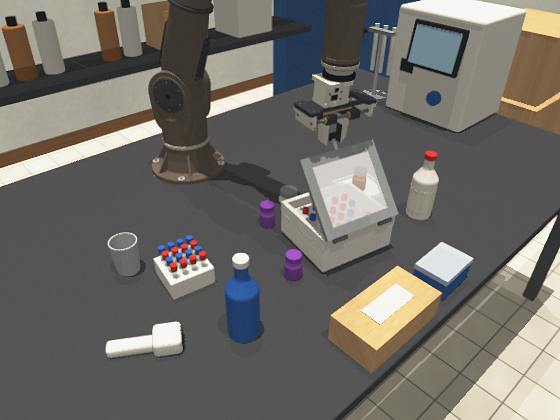

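View pics/top9.png

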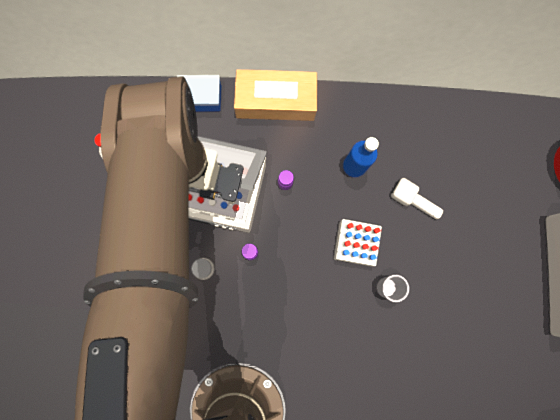

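The scene view shows the lid open, with a plane fit of 49.4–49.8°, and the bystanders in place. The arm hides the tray from the top camera, so I'll check the jar with the wrist camera.

```bash
python3 - <<'E'
from h import *
d=snap('wrist','w9'); P=cloud(d)
j=(P[...,2]>.068)&(P[...,2]<.085)&(np.hypot(P[...,0]-.48,P[...,1]-.319)<.05); print('jar',j.sum(),P[j].mean(0) if j.any() else '',P[j].max(0) if j.any() else '')
E
python3 arc.py
```

```text
jar 1147 [0.48207428 0.3156082  0.07440842] [0.50204974 0.33691993 0.07723532]
clk 14.2667 pos [0.5578 0.0782 0.2735] lid est 49.89 rad err mm 0.35 zax [-0.021 -0.01  -1.   ] F [-2.4  1.3 -0.3] w 0.386 q [-0.47  0.31  0.31  1.66 -0.09  1.21  1.24]
```

View pics/w9.png

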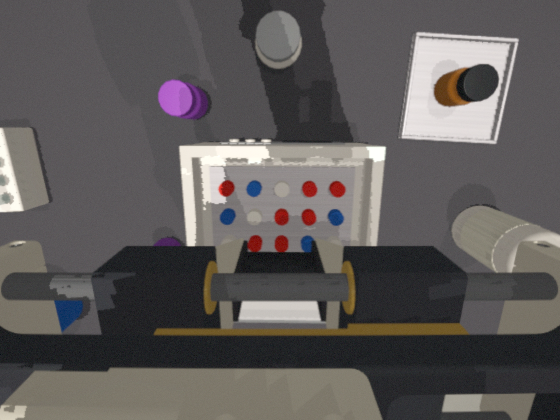

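The jar stands in the tray at (478,83), with its top at z 0.074 (4 mm floor + 70 mm), and the lid is steady. Handing in.

```bash
python3 -c "
from cell import sign_off
print(sign_off())"
```

```text
the job is handed in; nothing more can be done
None
```

The jar is standing upright in the tray, let go, and the robot is holding the heater lid open at about 50 degrees. I handed the job in at about 14.3 s; `sign_off()` gives no verdict.

- **Jar:** I gripped it at 15 N, lifted it off the lid and lowered it until it touched the tray floor. The wrist force was about 15 N at touchdown. The last wrist picture puts the top of the cap at (0.482, 0.316, 0.074), within about 7 mm of the tray's centre. That height matches a jar standing upright on the tray floor.
- **Lid:** I pinched the grip bar across its ends at 30 N and swung it along its arc. The opening reads 35.6 mm against the 36 mm bar, so it is still held. The arm pose gives a lid angle of 49.9°, and lid-plane fits from the scene and top cameras give 49.4° and 49.7°. The pose stayed steady over the last rows.
- **Bystanders:** in the final pictures the ones in view looked unmoved; I compared them by eye and did not measure them.

**Failed check:** the last top-camera look at the jar found nothing because the arm hid the tray, so I used the wrist camera instead. One move call was refused for missing keys and moved nothing.

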